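Probe the post socket and fit the matching support post

ROBOT

A 6-joint arm with a two-finger parallel gripper is mounted at the origin on a cart in front of the work surface, level with it; the furniture and walls round the work are solid. World frame = base frame: x ahead of the robot, y to its left, z up, the work surface at z = 0. Lengths are in m, angles in rad, forces in N, time in s.
With the tool pointing down it reaches from about 0.325 to 0.775 m from the base axis. Payload 5.5 kg.
Tool frame: the origin (TCP) lies on the centre line of the jaws, within the pads' length; the fingertips stand bot.finger_overhang ahead of it and the grasp point (between the pads) lies 8 mm behind it (bot.finger_overhang is the distance from the TCP to the fingertips, in m); z points along the fingers, y is the line along which they close (so a half turn about z gives the same grasp; the last joint's range is limited). The gripper opens to 88 mm and grips with 3 to 60 N. Pads are 20 mm wide; open, the fingers measure 115 mm over their backs; the gripper's body (75 mm by 178 mm) begins 61 mm behind the grasp point.
Start: joints at [-1.352, 0.091, 1.231, -0, 1.82, -0.057], TCP at [0.163, -0.577, 0.234] pointing down, gripper open.
Joint ranges: [-2.87, 2.87], [-0.86, 2.18], [0.17, 2.46], [-1.51, 4.65], [0.06, 2.69], [-2.65, 2.65]. Speed limits (rad/s): [2.57, 2.57, 3.01, 3.14, 3.14, 3.14].

INTERFACE

Orientations are given as a unit quaternion [x, y, z, w].
In Python, from station import status, grab_frame, sign_off, bot gives the robot as it stands.
- The arm moves only by the shell command python3 -m inch 'ROWS' [FORCE]. ROWS is JSON, a list of rows, each a list of 3 entries, a list of its own where there are three numbers: the opening, from 0 (shut) to 1 (fully open), then the shift along the tool's x, y, z in m, then the turn, a rotation vector about the tool's x, y, z in rad. In form: [[jaw, [x, y, z], [wx, wy, wz]], ...]. A call has 1 to 5 rows; each row shifts and turns the commanded pose from where the row before left it, along the tool's axes as they then stand; what a row does not reach is not made up. A row lasts 1/8 s, in which the tool goes at most 62.5 mm and 10.7 degrees, less where a joint would pass 70% of its speed; a pose out of reach is approached as far as the arm can. A call is refused whole if a number of a shift passes 0.0625 or a number of a turn 0.188, either way. A call with a gripper value outside its range is refused whole. The fingers move at their own pace and stop on an object; FORCE is the grip in N (left out, the last holds). Time passes only in rows, so rows that do not move let the fingers close. It gives the time, the measured TCP pose, the force, the opening and the grip force at its end, in the units of the state.
- status.sense(): the state, without advancing time (a new reading comes with each control period).
- grab_frame(name): name is "side" or "top" or "wrist"; returns a dict with "frame" (400x640x3 uint8, red, green, blue), "depth" (400x640 float32, m along the optical axis (not along the pixel's ray), 0 where there is no reading), "camera_matrix" (3x3 intrinsics, pixels), "R" (3x3) and "t" (3): a world point X has camera coordinates R X + t. Camera axes: x right, y down, z forward; pixel columns grow to the right and rows downward; lengths in m; the calibration is good to about 2 mm. The wrist camera is an equidistant fisheye: a pixel r from the principal point sees the ray r / f radians off the axis. A picture is of the moment at which its call begins.
- sign_off(): hands the job in; it is judged then, once.
The state is a dict: "t": time; "joint_pos": joint angles; "qvel": joint speeds; "joint_efforts": joint torques, N m; "tcp_pos": TCP position; "eef_rot": TCP orientation; "force": force on the tool from outside, world axes, zero at the start; "moment": the same for the moment, N m; "gripper_width": finger opening in m; "gripper_force": force on a finger pad.
Only numpy, scipy, OpenCV 4.12 (cv2) and the standard library are available. Lean on these libraries where they do the work, as an engineer would, in place of code of your own. Each camera call takes 0.05 s, during which the arm holds its last target. There are 200 camera calls.

TASK

The three-point stand has two of its support posts fitted and one socket still empty, of unknown depth. Take the depth rod from its holder, rest its tip on the bottom of the socket to find how deep it is, and stand the rod back in its holder fully down; then take from the rack the one post whose top will be level with the other two, and put it fully home in the socket, upright, and let go. Work gently: keep the push of the rod and the post against the stand under about 28 N, set no other post down in the socket, and leave the other posts in the rack and the sample cup and the timer where they are.

Things in the scene. Friction and masses are not known exactly. Their poses are not given: they have to be found in the camera images.
- stand: fixed aluminium block, 120 (x) x 110 (y) x 70 (z) mm; origin at the centre of its underside, on the worktop. On its top, at local x = +35, y = -37 and +37 mm, stand two fitted steel posts of 16 mm diameter whose tops are 45 mm above the block's top. The empty socket is at local x = -35 mm, y = 0.
- socket (a point): centre of the empty round socket's mouth, in the block's top face, 70 mm above the worktop; axes as the stand's. Vertical bore 17.6 mm wide, 2 mm chamfer at the mouth, flat rigid bottom 26, 38 or 50 mm below the mouth: which, changes every time and cannot be told from outside. A post standing on the bottom is level with the fitted ones if its length is depth + 45 mm (71, 83 or 95 mm).
- rack: fixed grey plastic rack, 50 (x) x 150 (y) x 35 (z) mm, origin at the centre of its underside; three square holes 25 mm deep (18.4 mm wide) at local y = -48, 0 and +48 mm hold the three posts, feet 10 mm above the worktop, in an order that changes.
- post_short_mid (a point): one of three loose bright steel posts standing upright in the rack: diameter 16 mm, 71 mm long, foot rounded over its last 8 mm to a flat 8 mm wide, 110-200 g. This point is its centre, half-way up (35.5 mm from foot and top); z along the post, up.
- post_middle_mid (a point): one of three loose bright steel posts standing upright in the rack: diameter 16 mm, 83 mm long, foot rounded over its last 8 mm to a flat 8 mm wide, 110-200 g. This point is its centre, half-way up (41.5 mm from foot and top); z along the post, up.
- post_long_mid (a point): one of three loose bright steel posts standing upright in the rack: diameter 16 mm, 95 mm long, foot rounded over its last 8 mm to a flat 8 mm wide, 110-200 g. This point is its centre, half-way up (47.5 mm from foot and top); z along the post, up.
- holder_mouth (a point): centre of the mouth of the rod holder, a fixed white plastic block 56 x 56 x 45 mm; the mouth is 45 mm above the worktop, the hole square, 12 mm wide, with a 2 mm chamfer and 35 mm deep.
- rod_handle (a point): centre of the handle, 92.5 mm above the tip, of the loose depth rod, 70 g, 110 mm long, standing upright in the holder, tip down, tip 10 mm above the worktop: a steel shank of 8 mm diameter and 75 mm length under a ringed aluminium handle of 19 mm diameter and 35 mm length. z along the rod, up.
- rod_tip (a point): the rod's tip, centre of its lower end
- cup: bystander: sample cup with yellow lid, 62 mm wide, 68 mm high; origin at the centre of its underside
- timer: bystander: small white timer lying flat, 62 x 66 x 18 mm; origin at the centre of its underside
Mind the look-alikes: they are no part of the job. What is shaped like the part that bears post_middle_mid but blue is not meant. There is more than one size of the part that bears holder_mouth; the job needs the larger.

How it is judged:
On the way, in this order (a step that is already met when the one before it is completed fails the run):
1. the tip of the depth rod rests on the bottom of the empty socket (pressed with more than 1 N) ((contact force between rod and floor0_top above 1 N or contact force between rod and floor1_top above 1 N or contact force between rod and floor2_top above 1 N) and horizontal distance between rod_tip and socket below 0.009 m), for 0.1 s.
2. the rod stands back in its holder, fully down and released, before any post is fitted (horizontal distance between rod_tip and holder_mouth below 0.006 m and z of rod_tip in the frame of holder_mouth below -0.031 m and angle between rod_tip's own z axis and vertical below 0.2 rad and linear speed of rod below 0.01 m/s and contact force between rod and the fingers below 0.05 N), for 0.2 s.
At the end, for the whole second after the job is handed in: The matching post stands free in the socket: centre within 3 mm of its axis, top 45 +-3 mm above the block, tilt under 0.1 rad; other posts within 10 mm of their start; rod released in its holder, tip within 6 mm of the axis and over 31 mm below the mouth, tilt under 0.2 rad; all at rest (all of step 2 and ((horizontal distance between post_short_mid and socket below 0.003 m and z of post_short_mid in the frame of socket between 0.0065 and 0.0125 m and angle between post_short_mid's own z axis and vertical below 0.1 rad and linear speed of post_short below 0.01 m/s and distance of each of post_middle_mid, post_long_mid from where it was at the start of the episode below 0.01 m) or (horizontal distance between post_middle_mid and socket below 0.003 m and z of post_middle_mid in the frame of socket between 0.0005 and 0.0065 m and angle between post_middle_mid's own z axis and vertical below 0.1 rad and linear speed of post_middle below 0.01 m/s and distance of each of post_short_mid, post_long_mid from where it was at the start of the episode below 0.01 m) or (horizontal distance between post_long_mid and socket below 0.003 m and z of post_long_mid in the frame of socket between -0.0055 and 0.0005 m and angle between post_long_mid's own z axis and vertical below 0.1 rad and linear speed of post_long below 0.01 m/s and distance of each of post_short_mid, post_middle_mid from where it was at the start of the episode below 0.01 m))); the robot touches nothing.
It fails at once if the rod is forced: over 30 N on the socket's bottom, or contacts on the stand (both sides of a wedge added up) over 45 N (contact force between rod and floor0_top above 30 N or contact force between rod and floor1_top above 30 N or contact force between rod and floor2_top above 30 N or contact force between rod and stand above 45 N).
It fails at once if a post is forced: over 30 N on the socket's bottom, or contacts on the stand (both sides of a wedge added up) over 45 N (contact force between any of post_short, post_middle, post_long and floor0_top above 30 N or contact force between any of post_short, post_middle, post_long and floor1_top above 30 N or contact force between any of post_short, post_middle, post_long and floor2_top above 30 N or contact force between any of post_short, post_middle, post_long and stand above 45 N).
It fails at once if a post that does not match the depth is set on the socket's bottom (contact force between any of post_short, post_long and floor1_top above 0.5 N or contact force between any of post_short, post_middle and floor2_top above 0.5 N or contact force between any of post_middle, post_long and floor0_top above 0.5 N).
It fails at once if the sample cup or the timer is moved by more than 20 mm (distance of any of cup, timer from where it was at the start of the episode above 0.02 m).
It also fails if it takes over 72 s, if anything falls off the work surface, if the arm or the gripper's body presses on something with over 40 N, if the wrist force passes 120 N, or if a joint passes its speed limit or range.

## Working session

There is one attempt and no reset: what is moved stays moved. The work goes in short steps, Python scripts to look and compute and a shell command to move; the robot and the scene stay as the last step left them, time stands still between calls to the robot, and variables do not carry over. Pictures are saved under pics/ and viewed, at most 10 in all, crops included, and the job is handed in when it is done.

```bash
ls; mkdir -p pics; python3 - <<'E'
from station import status, grab_frame, bot
import cv2,numpy as np
s=status.sense();print(s);print(bot.finger_overhang)
for n in("side","top"):
    f=grab_frame(n);cv2.imwrite(f"pics/{n}0.png",f["frame"][:,:,::-1]);np.savez(f"{n}0.npz",**f)
    print(n,f["camera_matrix"],f["R"],f["t"])
E
```

```text
pics
{'t': 0.0, 'joint_pos': array([-1.35168368e+00,  9.18249505e-02,  1.23187157e+00, -1.63103526e-05,
        1.81980249e+00, -5.66906298e-02]), 'qvel': array([ 0.00049265, -0.00130748, -0.00047085, -0.00034034, -0.00021492,
       -0.00165637]), 'joint_efforts': array([ 1.80589588e-03, -4.46449435e+01, -4.06440818e+01,  7.00603193e-02,
        2.91058148e-02, -1.57503478e-04]), 'tcp_pos': array([ 0.16333004, -0.57705293,  0.23253525]), 'eef_rot': array([ 9.90506453e-01,  1.37462931e-01, -8.52026463e-05, -9.49390905e-04]), 'force': array([-1.0748556 ,  0.27008094,  0.51770377]), 'moment': array([-0.00134434,  0.01512791, -0.0074121 ]), 'gripper_force': 0.0, 'gripper_width': 0.08799495875985484}
0.011
side [[441.62406393   0.         318.86049513]
 [  0.         441.62406393 200.45080525]
 [  0.           0.           1.        ]] [[-0.80452792 -0.59389001  0.00543034]
 [-0.29186915  0.38739173 -0.87449417]
 [ 0.51724968 -0.70513992 -0.48500563]] [0.48644907 0.25240177 0.84664748]
top [[455.62418587   0.         318.24944584]
 [  0.         455.62418587 203.48286239]
 [  0.           0.           1.        ]] [[-0.00419727 -0.99990248 -0.01331929]
 [-0.99561079  0.00542384 -0.09343301]
 [ 0.09349614  0.01286867 -0.99553647]] [0.04631534 0.6114235  1.37928598]
```

View pics/top0.png

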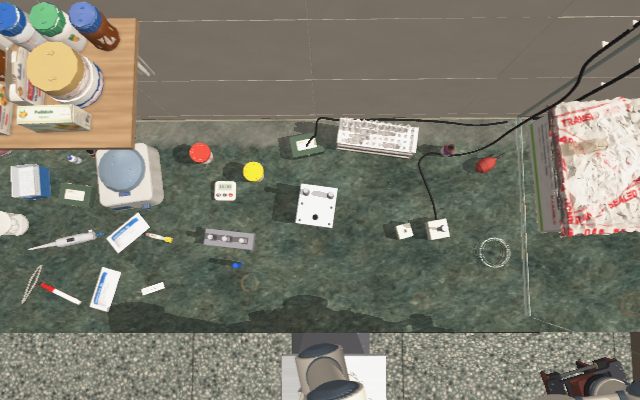

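View pics/side0.png

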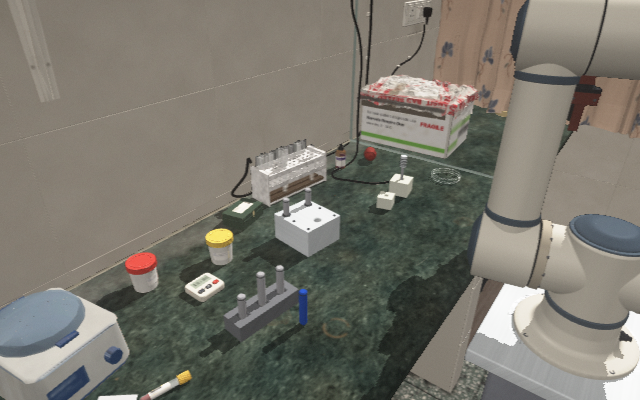

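The top view shows the stand at about (316,205) with its socket at (315,217), and the rack at (229,239) with its posts. The larger holder with the rod is at (437,230), the smaller look-alike at (404,231). The blue decoy post lies at (237,265). In the side view the rack's tallest posts are at (262,290) and (280,282).

```bash
cat >h.py <<'E'
import numpy as np,cv2
def world(f):
    K=f["camera_matrix"];d=f["depth"];v,u=np.indices(d.shape)
    c=np.stack([(u-K[0,2])/K[0,0]*d,(v-K[1,2])/K[1,1]*d,d],-1)
    return (c-f["t"])@f["R"]
def ray(f,u,v,z):
    K=f["camera_matrix"];r=f["R"].T@np.array([(u-K[0,2])/K[0,0],(v-K[1,2])/K[1,1],1]);o=-f["R"].T@f["t"]
    return o+r*(z-o[2])/r[2]
def rect(W,box,z,dz=.008):
    u0,v0,u1,v1=box;P=W[v0:v1,u0:u1].reshape(-1,3);m=abs(P[:,2]-z)<dz;P=P[m]
    r=cv2.minAreaRect((P[:,:2]*1000).astype(np.float32));return m.sum(),np.round(r[0],1),np.round(r[1],1),round(r[2],1),P[:,2].mean().round(4)
E
python3 - <<'E'
from h import *
f=dict(np.load("top0.npz"));W=world(f)
print("stand",rect(W,(285,170,350,240),.07))
print("rack",rect(W,(195,220,262,260),.035))
print("holder",rect(W,(420,212,458,248),.045))
for n,z,b in(("socket",.07,(308,211,322,224)),):
    P=W[b[1]:b[3],b[0]:b[2]]; 
    print((P[...,2]*1000).astype(int))
print("sock",ray(f,315,217,.07))
# posts
P=W[225:255,198:262];ys,xs=np.where(P[...,2]>.05);Q=P[ys,xs]
for q,x,y in sorted(zip(Q.tolist(),xs+198,ys+225),key=lambda a:a[1]):print(x,y,np.round(q,3))
P=W[212:248,420:458];Q=P[P[...,2]>.075];print("rod",Q.mean(0),Q[:,2].max(),len(Q))
f=dict(np.load("side0.npz"));W=world(f)
print("stand",rect(W,(265,190,350,260),.07)); print("holder",rect(W,(386,165,418,200),.045))
print("rack",rect(W,(215,270,310,345),.035))
P=W[150:180,390:415];Q=P[(P[...,2]>.09)&(P[...,2]<.13)];print("rod",Q.mean(0),Q[:,2].max(),len(Q))
for b in((235,290,250,316),(254,268,270,302),(272,262,288,295)):
    P=W[b[1]:b[3],b[0]:b[2]].reshape(-1,3);Q=P[(P[:,2]>.055)&(P[:,2]<.13)];print("post",Q.mean(0),np.percentile(Q[:,2],[90,99,100]),len(Q))
E
```

```text
stand (np.int64(1359), array([603.1,  48.4]), array([110. , 120.1]), 81.9, np.float64(0.0689))
rack (np.int64(651), array([504.4, 318. ]), array([151.3,  49.9]), 83.4, np.float64(0.0338))
holder (np.int64(283), array([ 532.9, -320.9]), array([58.7, 58. ]), 9.3, np.float64(0.0436))
[[67 68 69 66 62 64 69 73 70 70 66 69 70 69]
 [69 72 66 64 69 65 68 69 66 66 67 67 65 72]
 [65 75 65 68 68 72 74 71 69 64 66 74 69 68]
 [74 67 63 66 64 65 65 57 62 71 59 73 69 69]
 [63 69 66 69 65 47 43 40 44 57 67 67 70 70]
 [69 73 70 68 68 44 42 41 40 45 68 73 64 62]
 [67 70 69 69 52 40 42 44 46 44 64 65 71 71]
 [69 71 71 67 68 40 43 41 43 45 62 69 68 67]
 [71 69 65 69 73 69 38 41 41 69 66 71 69 69]
 [65 70 67 67 69 68 67 66 69 65 67 66 72 67]
 [68 70 66 70 70 66 62 70 67 65 69 68 65 66]
 [70 67 70 72 68 68 67 67 69 70 72 70 68 69]
 [66 65 67 67 67 68 68 64 75 68 68 70 70 68]]
sock [0.56721311 0.05273031 0.07      ]
205 247 [0.48  0.025 1.431]
208 235 [0.515 0.37  0.081]
208 236 [0.512 0.369 0.086]
208 237 [0.509 0.37  0.082]
208 238 [0.506 0.371 0.077]
208 249 [0.48  0.025 1.431]
209 234 [0.518 0.369 0.0
[... 3089 characters left out ...]
41 [0.497 0.263 0.062]
249 244 [0.48  0.025 1.431]
rod [ 0.52724629 -0.29400545  0.20752412] 1.4308735235615646 56
stand (np.int64(1241), array([605.3,  52.1]), array([113.7, 124. ]), 81.9, np.float64(0.0697))
holder (np.int64(197), array([ 533.8, -318.4]), array([57. , 67.1]), 10.2, np.float64(0.0438))
rack (np.int64(1395), array([504.5, 323.9]), array([154.2, 108.2]), 55.0, np.float64(0.0348))
rod [ 0.53158674 -0.31291126  0.10716856] 0.12094435977378074 74
post [0.50936678 0.37159461 0.07155735] [0.08125478 0.0831432  0.08328252] 125
post [0.50374358 0.32434019 0.08375464] [0.10463467 0.10616889 0.10676669] 207
post [0.49844975 0.27674468 0.07748035] [0.09302568 0.09506249 0.09562795] 148
```

```bash
python3 -m inch '[[1,[0.03,-0.05,0],[0,0,0]],[1,[0.03,-0.05,0],[0,0,0]],[1,[0.03,-0.05,0],[0,0,0]],[1,[0.03,-0.05,0],[0,0,0]],[1,[0.03,-0.05,0],[0,0,0]]]' 30
python3 -m inch '[[0.6,[0,0,0],[0,0,-0.18]],[0.6,[0,0,0],[0,0,-0.18]],[0.6,[0,0,0],[0,0,-0.18]],[0.6,[0,0,0],[0,0,-0.18]],[0.6,[0,0,0],[0,0,-0.18]]]'
cat >>h.py <<'E'
from scipy.spatial.transform import Rotation as Rn
def need(x,y,z,yaw=1.43):
    from station import status
    s=status.sense();R=Rn.from_quat(s["eef_rot"]).as_matrix()
    cur=np.arctan2(R[1,0],R[0,0])
    G=np.array([[np.cos(yaw),np.sin(yaw),0],[np.sin(yaw),-np.cos(yaw),0],[0,0,-1]]).T
    print("t %.2f tcp"%s["t"],np.round(s["tcp_pos"],4),"yaw %.3f"%cur,"F",np.round(s["force"],1),"w %.4f gf %.1f"%(s["gripper_width"],s["gripper_force"]))
    print("shift",np.round(R.T@(np.array([x,y,z])-s["tcp_pos"]),4),"turn",np.round(Rn.from_matrix(R.T@G).as_rotvec(),3))
E
python3 -c "
from h import *
need(.533,-.319,.20)"
```

```text
t: 0.72
tcp_pos: [0.2397, -0.2941, 0.2332]
eef_rot: [0.991, 0.137, 0.0, -0.0]
force: [-0.6, 0.0, 0.9]
gripper_width: 0.0879
gripper_force: 0.0
t: 1.35
tcp_pos: [0.2396, -0.2958, 0.2332]
eef_rot: [0.83, 0.557, 0.0, -0.0]
force: [0.8, -0.6, -0.4]
gripper_width: 0.0531
gripper_force: 0.0
t 1.35 tcp [ 0.2396 -0.2958  0.2332] yaw 1.182 F [ 0.8 -0.6 -0.4] w 0.0531 gf 0.0
shift [0.0898 0.2804 0.0331] turn [-0.001 -0.    -0.248]
```

```bash
python3 -m inch '[[0.6,[0,0,0],[0,0,-0.124]],[0.6,[0,0,0],[0,0,-0.124]],[0.6,[0.003,0.05,0],[0,0,0]],[0.6,[0.003,0.05,0],[0,0,0]],[0.6,[0.003,0.05,0],[0,0,0]]]'
python3 -m inch '[[0.6,[0.003,0.05,0],[0,0,0]],[0.6,[0.003,0.05,0.01],[0,0,0]],[0.6,[0.003,0.044,0.02],[0,0,0]],[0.6,[0,0,0],[0,0,0]]]'
python3 - <<'E'
from h import *
from station import grab_frame
need(.533,-.319,.0945)
f=grab_frame("wrist");np.savez("w1.npz",**f);cv2.imwrite("pics/w1.png",f["frame"][:,:,::-1]);print(f["camera_matrix"],f["R"],f["t"])
E
```

```text
t: 1.98
tcp_pos: [0.3908, -0.3089, 0.2334]
eef_rot: [0.757, 0.653, -0.0, -0.0]
force: [-0.7, -0.8, 1.3]
gripper_width: 0.0527
gripper_force: 0.0
t: 2.48
tcp_pos: [0.5341, -0.3201, 0.1982]
eef_rot: [0.756, 0.654, -0.001, -0.004]
force: [0.1, 0.4, -0.0]
gripper_width: 0.0527
gripper_force: 0.0
t 2.48 tcp [ 0.5341 -0.3201  0.1982] yaw 1.426 F [ 0.1  0.4 -0. ] w 0.0527 gf 0.0
shift [ 0.0005 -0.0005  0.1037] turn [-0.007 -0.004 -0.004]
[[309.70691629   0.         319.11717011]
 [  0.         309.70691629 197.5210428 ]
 [  0.           0.           1.        ]] [[ 0.98949559 -0.14438285 -0.00721542]
 [-0.13735224 -0.95453463  0.26457137]
 [-0.04508693 -0.26080115 -0.96433912]] [-0.57431947 -0.25527649  0.29603974]
```

View pics/w1.png

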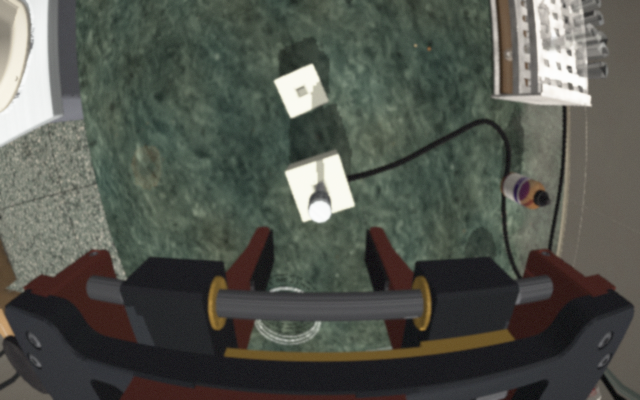

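The wrist view shows the rod's top at about (319,211) over the larger holder (square centre ≈ (320,186)), between the fingers. The smaller holder is at (301,91).

```bash
cat >>h.py <<'E'
def wray(f,u,v,z):
    K=f["camera_matrix"];d=np.array([u-K[0,2],v-K[1,2]]);r=np.hypot(*d);th=r/K[0,0]
    c=np.r_[d/max(r,1e-9)*np.sin(th),np.cos(th)];w=f["R"].T@c;o=-f["R"].T@f["t"]
    return o+w*(z-o[2])/w[2]
def wworld(f):
    K=f["camera_matrix"];d=f["depth"];v,u=np.indices(d.shape);x=u-K[0,2];y=v-K[1,2];r=np.hypot(x,y)+1e-9;t=np.tan(np.minimum(r/K[0,0],1.4))
    return (np.stack([x/r*t*d,y/r*t*d,d],-1)-f["t"])@f["R"]
def wproj(f,X):
    c=f["R"]@np.array(X)+f["t"];r=np.hypot(c[0],c[1]);th=np.arctan2(r,c[2]);K=f["camera_matrix"];return np.array([K[0,2]+c[0]/r*th*K[0,0],K[1,2]+c[1]/r*th*K[0,0]])
E
python3 - <<'E'
from h import *
f=dict(np.load("w1.npz"));W=wworld(f)
print(wray(f,319,212,.12))
print(rect(W,(280,145,362,230),.045,.006))
P=W[190:228,300:340].reshape(-1,3);Q=P[(P[:,2]>.112)&(P[:,2]<.13)];print(len(Q),cv2.minEnclosingCircle((Q[:,:2]*1000).astype(np.float32)),np.median(Q,0))
E
```

```text
[ 0.53409609 -0.32281233  0.12      ]
(np.int64(2370), array([ 534.5, -322.4]), array([57., 57.]), 9.7, np.float64(0.0443))
466 ((534.4744873046875, -321.82684326171875), 9.800518035888672) [ 0.53478356 -0.32081669  0.11907819]
```

```bash
python3 -m inch '[[0.6,[-0.0015,0,0.035],[0,0,0]],[0.6,[0,0,0.035],[0,0,0]],[0.6,[0,0,0.034],[0.007,0.004,0]],[0,[0,0,0],[0,0,0]],[0,[0,0,0],[0,0,0]]]' 30
python3 -m inch '[[0,[0,0,0],[0,0,0]],[0,[0,0,0],[0,0,0]]]'
python3 -c "
from h import *
need(.534,-.3215,.0945)"
```

```text
t: 3.15
tcp_pos: [0.533, -0.3233, 0.1023]
eef_rot: [0.757, 0.653, -0.0, -0.002]
force: [0.8, -0.0, 1.3]
gripper_width: 0.0365
gripper_force: 0.0
t: 3.4
tcp_pos: [0.5335, -0.3232, 0.1017]
eef_rot: [0.757, 0.653, -0.0, -0.002]
force: [0.0, -0.4, 5.1]
gripper_width: 0.0187
gripper_force: 30.0
t 3.40 tcp [ 0.5335 -0.3232  0.1017] yaw 1.424 F [ 0.  -0.4  5.1] w 0.0187 gf 30.0
shift [0.0017 0.0002 0.0072] turn [-0.004 -0.003 -0.006]
```

```bash
python3 -m inch '[[0,[0,0,-0.02],[0,0,0]],[0,[0,0,-0.04],[0,0,0]],[0,[0,0,-0.04],[0,0,0]],[0,[0.047,-0.0026,0],[0,0,0]],[0,[0.047,-0.0026,0],[0,0,0]]]'
python3 -m inch '[[0,[0.047,-0.0026,0],[0,0,0]],[0,[0.047,-0.0026,0],[0,0,0]],[0,[0.047,-0.0026,0],[0,0,0]],[0,[0.047,-0.0026,0],[0,0,0]],[0,[0.047,-0.0026,0],[0,0,0]]]'
python3 -m inch '[[0,[0.04,-0.0026,0],[0,0,0]],[0,[0,0,0],[0,0,0]],[0,[0,0,0],[0,0,0]]]'
python3 - <<'E'
from h import *
from station import grab_frame
need(.5685,.0533,.19)
f=grab_frame("wrist");np.savez("w2.npz",**f);cv2.imwrite("pics/w2.png",f["frame"][:,:,::-1])
W=wworld(f);print(rect(W,(200,60,440,300),.07,.006))
E
```

```text
t: 4.03
tcp_pos: [0.5424, -0.2289, 0.2024]
eef_rot: [0.758, 0.653, -0.0, -0.003]
force: [0.7, 0.5, -0.3]
gripper_width: 0.0187
gripper_force: 30.0
t: 4.65
tcp_pos: [0.5638, 0.0065, 0.2028]
eef_rot: [0.757, 0.653, -0.0, -0.003]
force: [1.1, -0.3, -0.8]
gripper_width: 0.0184
gripper_force: 30.0
t: 5.03
tcp_pos: [0.5671, 0.0444, 0.2022]
eef_rot: [0.757, 0.653, -0.001, -0.003]
force: [-0.7, -0.5, -0.5]
gripper_width: 0.0186
gripper_force: 30.0
t 5.03 tcp [0.5671 0.0444 0.2022] yaw 1.424 F [-0.7 -0.5 -0.5] w 0.0186 gf 30.0
shift [0.0089 0.0002 0.0122] turn [-0.006 -0.004 -0.006]
(np.int64(12039), array([606.,  47.]), array([110.6, 121.9]), 81.6, np.float64(0.0694))
```

View pics/w2.png

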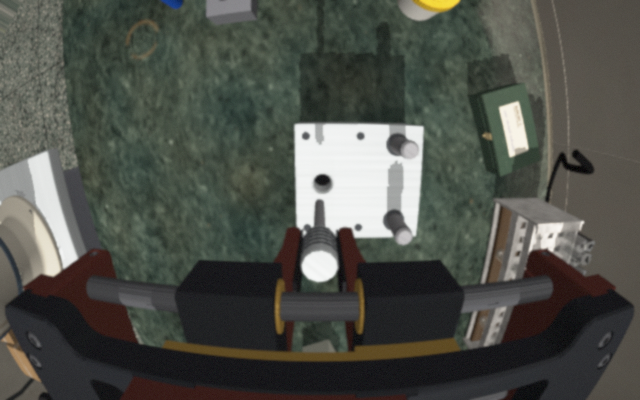

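The socket shows at (322,183), the gripped rod runs from its top at (319,262) to its tip near (319,202), upright between the pads.

```bash
python3 - <<'E'
from h import *
f=dict(np.load("w2.npz"));W=wworld(f)
print(wray(f,322,183,.07)[:2], "from rect",np.array([.606,.047])-.035*np.array([np.cos(-.1466),np.sin(-.1466)]))
g=cv2.cvtColor(f["frame"],cv2.COLOR_RGB2GRAY)
m=(g[165:200,305:340]<90).astype(np.uint8);n,l,s,c=cv2.connectedComponentsWithStats(m);print([(x[4],(y+[305,165]).round(1)) for x,y in zip(s,c)])
print("proj tip",wproj(f,[.5671,.0444,.1105]))
P=W[195:290,295:345].reshape(-1,3)
for a,b in((.115,.135),(.135,.155),(.16,.185),(.19,.215)):
    Q=P[(P[:,2]>a)&(P[:,2]<b)];print(a,len(Q),Q.mean(0) if len(Q) else "")
E
```

```text
[0.57120951 0.05214408] from rect [0.57137543 0.05211264]
[(np.int32(1087), array([322. , 182.2])), (np.int32(138), array([322.2, 180.2]))]
proj tip [318.53019558 203.77351106]
0.115 68 [0.56827615 0.04852937 0.1250164 ]
0.135 88 [0.56838362 0.04817024 0.14550384]
0.16 66 [0.56868435 0.04818425 0.16569535]
0.19 998 [0.56962237 0.05262088 0.20363793]
```

```bash
python3 -m inch '[[0,[0.0079,0.0018,0],[0,0,0]],[0,[0,0,0.02],[0,0,0]],[0,[0,0,0.02],[0,0,0]],[0,[0,0,0.015],[0,0,0]],[0,[0,0,0],[0,0,0]]]' 15
python3 -c "
from h import *
need(.570,.052,.1357)"
```

```text
t: 5.7
tcp_pos: [0.5685, 0.0526, 0.1436]
eef_rot: [0.757, 0.653, -0.002, -0.005]
force: [0.2, 0.4, -1.0]
gripper_width: 0.0186
gripper_force: 15.0
t 5.70 tcp [0.5685 0.0526 0.1436] yaw 1.424 F [ 0.2  0.4 -1. ] w 0.0186 gf 15.0
shift [-0.0004  0.0017  0.0079] turn [-0.011 -0.003 -0.006]
```

```bash
python3 -m inch '[[0,[0,0.0013,0.003],[0,0,0]],[0,[0,0,0.003],[0,0,0]],[0,[0,0,0],[0,0,0]]]'
python3 -m inch '[[0,[0,0,0.002],[0,0,0]],[0,[0,0,0],[0,0,0]]]'
python3 -m inch '[[0,[0,0,0.002],[0,0,0]],[0,[0,0,0],[0,0,0]]]'
```

```text
t: 6.08
tcp_pos: [0.5709, 0.0526, 0.1405]
eef_rot: [0.757, 0.653, -0.001, -0.004]
force: [-0.3, 0.3, -1.2]
gripper_width: 0.0185
gripper_force: 15.0
t: 6.32
tcp_pos: [0.5708, 0.0526, 0.1382]
eef_rot: [0.757, 0.653, -0.001, -0.004]
force: [-0.2, -0.1, -0.1]
gripper_width: 0.0186
gripper_force: 15.0
t: 6.58
tcp_pos: [0.5707, 0.0526, 0.136]
eef_rot: [0.757, 0.653, -0.001, -0.004]
force: [-0.6, 0.8, -0.5]
gripper_width: 0.0187
gripper_force: 15.0
```

```bash
python3 -m inch '[[0,[0,0,0.0015],[0,0,0]],[0,[0,0,0],[0,0,0]]]'
python3 -m inch '[[0,[0,0,0.0015],[0,0,0]],[0,[0,0,0],[0,0,0]]]'
```

```text
t: 6.82
tcp_pos: [0.571, 0.0526, 0.1357]
eef_rot: [0.757, 0.653, -0.0, -0.004]
force: [-0.6, 0.2, 4.1]
gripper_width: 0.0186
gripper_force: 15.0
t: 7.08
tcp_pos: [0.5713, 0.0526, 0.1356]
eef_rot: [0.757, 0.653, 0.0, -0.003]
force: [-2.5, -0.5, 8.7]
gripper_width: 0.0187
gripper_force: 15.0
```

Contact came at TCP z 0.1357, putting the tip at z 0.044. The depth is 26 mm, so the short post is the match. The rod goes back to its holder now.

```bash
python3 -m inch '[[0,[0,0,-0.02],[0,0,0]],[0,[0,0,-0.03],[0,0,0]],[0,[0,0,-0.025],[0,0,0]],[0,[-0.047,0.0022,0],[0,0,0]],[0,[-0.047,0.0022,0],[0,0,0]]]' 30
python3 -m inch '[[0,[-0.047,0.0022,0],[0,0,0]],[0,[-0.047,0.0022,0],[0,0,0]],[0,[-0.047,0.0022,0],[0,0,0]],[0,[-0.047,0.0022,0],[0,0,0]],[0,[-0.047,0.0022,0],[0,0,0]]]'
python3 -m inch '[[0,[-0.047,0.0022,0],[0,0,0]],[0,[0,0,0],[0,0,0]],[0,[0,0,0],[0,0,0]]]'
python3 - <<'E'
from h import *
from station import grab_frame
need(.5335,-.3228,.157)
f=grab_frame("wrist");np.savez("w3.npz",**f);cv2.imwrite("pics/w3.png",f["frame"][100:300,220:420,::-1].repeat(3,0).repeat(3,1))
W=wworld(f);print(rect(W,(260,100,380,230),.045,.006))
P=W[165:290,295:345].reshape(-1,3)
for a,b in((.115,.135),(.135,.155),(.155,.185)):
    Q=P[(P[:,2]>a)&(P[:,2]<b)];print(a,len(Q),Q.mean(0) if len(Q) else "")
E
```

```text
t: 7.7
tcp_pos: [0.562, -0.0421, 0.209]
eef_rot: [0.757, 0.654, -0.0, -0.003]
force: [0.1, -0.2, -0.6]
gripper_width: 0.0182
gripper_force: 30.0
t: 8.32
tcp_pos: [0.5381, -0.2771, 0.2075]
eef_rot: [0.757, 0.653, -0.001, -0.004]
force: [0.7, 0.1, -0.5]
gripper_width: 0.0184
gripper_force: 30.0
t: 8.7
tcp_pos: [0.5337, -0.322, 0.2068]
eef_rot: [0.757, 0.653, -0.001, -0.004]
force: [0.7, -0.5, -0.9]
gripper_width: 0.0184
gripper_force: 30.0
t 8.70 tcp [ 0.5337 -0.322   0.2068] yaw 1.424 F [ 0.7 -0.5 -0.9] w 0.0184 gf 30.0
shift [-0.0011  0.0003  0.0498] turn [-0.007 -0.005 -0.006]
(np.int64(2625), array([ 534.4, -322.3]), array([56.9, 57.2]), 10.3, np.float64(0.0443))
0.115 59 [ 0.5348862  -0.31774616  0.12622404]
0.135 84 [ 0.53484506 -0.31810405  0.14572901]
0.155 121 [ 0.53523361 -0.31817501  0.16562482]
```

View pics/w3.png

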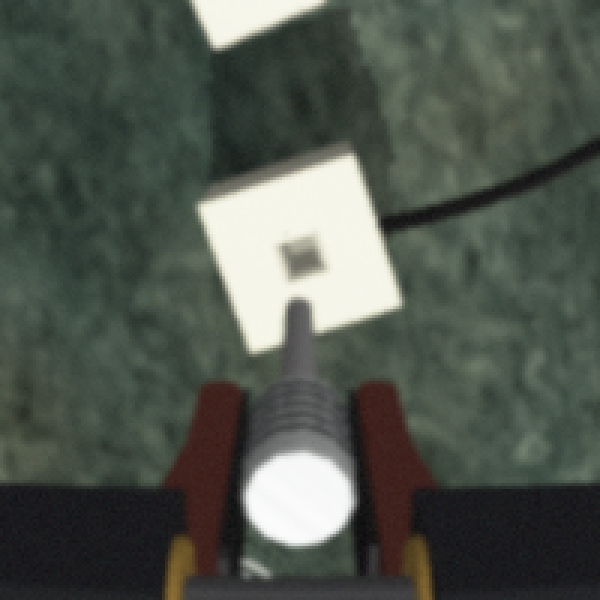

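The rod hangs upright, its tip at (299,300) in the crop just in front of the holder hole at (302,257), so it is aligned to within about 1 mm. Next is the descent.

```bash
python3 -m inch '[[0,[0,-0.0005,0.035],[0,0,0]],[0,[0,0,0.025],[0,0,0]],[0,[0,0,0],[0,0,0]],[0,[0,0,0.012],[0,0,0]],[0,[0,0,0],[0,0,0]]]' 12
python3 -c "
from h import *
need(.5335,-.3228,.1022)"
```

```text
t: 9.38
tcp_pos: [0.5328, -0.3215, 0.1348]
eef_rot: [0.757, 0.653, -0.001, -0.004]
force: [-0.9, 0.6, -0.2]
gripper_width: 0.0187
gripper_force: 12.0
t 9.38 tcp [ 0.5328 -0.3215  0.1348] yaw 1.424 F [-0.9  0.6 -0.2] w 0.0187 gf 12.0
shift [-0.0013  0.0011  0.0325] turn [-0.007 -0.004 -0.006]
```

Tip is at 0.043, inside the mouth with no force.

```bash
python3 -m inch '[[0,[-0.0006,0.0006,0.012],[0,0,0]],[0,[0,0,0.012],[0,0,0]],[0,[0,0,0.006],[0,0,0]],[0,[0,0,0.002],[0,0,0]],[0,[0,0,0],[0,0,0]]]' 12
python3 -c "
from h import *
need(.5335,-.3228,.1022)"
```

```text
t: 10.0
tcp_pos: [0.533, -0.3224, 0.1027]
eef_rot: [0.757, 0.653, -0.001, -0.004]
force: [0.6, 0.2, -1.3]
gripper_width: 0.0186
gripper_force: 12.0
t 10.00 tcp [ 0.533  -0.3224  0.1027] yaw 1.424 F [ 0.6  0.2 -1.3] w 0.0186 gf 12.0
shift [-0.0003  0.0006  0.0005] turn [-0.007 -0.004 -0.006]
```

```bash
python3 -m inch '[[0.5,[0,0,0],[0,0,0]],[0.5,[0,0,0],[0,0,0]],[0.5,[0,0,0],[0,0,0]],[0.5,[0,0,-0.02],[0,0,0]],[0.5,[0,0,-0.04],[0,0,0]]]'
python3 -m inch '[[0.5,[0,0,-0.045],[0.007,0.004,0.006]],[0.5,[0.03,-0.0055,0],[0,0,0]],[0.5,[0.048,-0.0088,0],[0,0,0]],[0.5,[0.048,-0.0088,0],[0,0,0]],[0.5,[0,0,0],[0,0,0]]]'
python3 - <<'E'
from h import *
from station import grab_frame
need(.510,.366,.2)
f=grab_frame("top");W=world(f);cv2.imwrite("pics/t4.png",f["frame"][150:290,380:520,::-1].repeat(4,0).repeat(4,1))
P=W[212:248,420:458].reshape(-1,3);Q=P[(P[:,2]>.09)&(P[:,2]<.16)];print("rod",Q.mean(0),np.percentile(Q[:,2],[50,90]),len(Q))
E
```

```text
t: 10.62
tcp_pos: [0.5326, -0.3222, 0.1625]
eef_rot: [0.757, 0.653, -0.001, -0.006]
force: [0.7, 0.1, 0.9]
gripper_width: 0.0435
gripper_force: 0.0
t: 11.25
tcp_pos: [0.5305, -0.1923, 0.2115]
eef_rot: [0.758, 0.652, -0.001, -0.007]
force: [0.7, -1.1, 0.2]
gripper_width: 0.044
gripper_force: 0.0
t 11.25 tcp [ 0.5305 -0.1923  0.2115] yaw 1.422 F [ 0.7 -1.1  0.2] w 0.0440 gf 0.0
shift [ 0.5489 -0.103   0.0169] turn [-0.011 -0.008 -0.008]<stdin>:5: RuntimeWarning: Mean of empty slice.
  ret = um.true_divide(
Traceback (most recent call last):
IndexError: index -1 is out of bounds for axis 0 with size 0
```

View pics/t4.png

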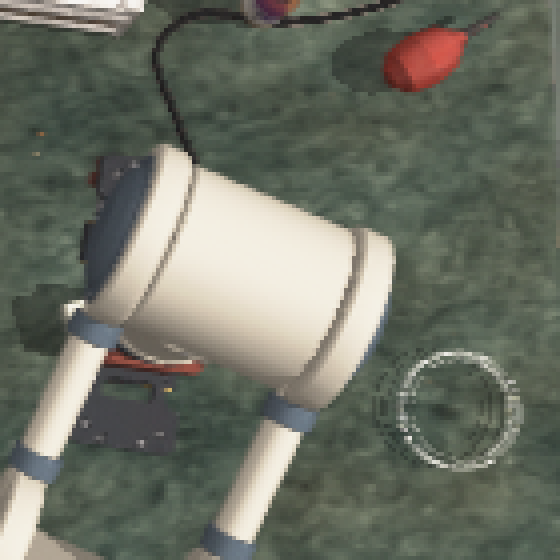

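The picture shows only the arm, which hides the holder. I'll check the rod from the next stop.

```bash
python3 -m inch '[[0.5,[0.05,-0.0094,0],[-0.005,-0.004,-0.004]],[0.5,[0.05,-0.0094,0],[-0.005,-0.004,-0.004]],[0.5,[0.05,-0.0094,0],[0,0,0]],[0.5,[0.05,-0.0094,0],[0,0,0]],[0.5,[0.05,-0.0094,0],[0,0,0]]]'
python3 -m inch '[[0.5,[0.05,-0.0094,0],[0,0,0]],[0.5,[0.05,-0.0094,0],[0,0,0]],[0.5,[0.05,-0.0094,0],[0,0,0]],[0.5,[0.05,-0.0094,0],[0,0,0]],[0.5,[0.05,-0.0094,0],[0,0,0]]]'
python3 -m inch '[[0.5,[0.048,-0.009,0],[0,0,0]],[0.5,[0,0,0],[0,0,0]],[0.5,[0,0,0],[0,0,0]]]'
python3 - <<'E'
from h import *
from station import grab_frame
need(.510,.366,.2)
f=grab_frame("top");W=world(f)
P=W[205:248,420:458].reshape(-1,3);Q=P[(P[:,2]>.09)&(P[:,2]<.16)];print("rod",Q.mean(0),np.percentile(Q[:,2],[50,90]),len(Q))
f=grab_frame("wrist");np.savez("w5.npz",**f);cv2.imwrite("pics/w5.png",f["frame"][:,:,::-1]);W=wworld(f)
P=W[100:300,200:440].reshape(-1,3)
print(rect(W,(200,80,420,280),.035,.005))
for a,b in((.07,.086),(.088,.098),(.1,.112)):
    Q=P[(P[:,2]>a)&(P[:,2]<b)&(P[:,0]<.54)&(P[:,0]>.47)];print(a,len(Q),np.median(Q,0) if len(Q) else "")
E
```

```text
t: 11.92
tcp_pos: [0.5206, 0.0596, 0.2108]
eef_rot: [0.757, 0.653, -0.001, -0.001]
force: [1.4, -0.6, -0.5]
gripper_width: 0.0438
gripper_force: 0.0
t: 12.55
tcp_pos: [0.5109, 0.3141, 0.2109]
eef_rot: [0.757, 0.653, -0.001, -0.001]
force: [0.4, -0.3, 0.4]
gripper_width: 0.0439
gripper_force: 0.0
t: 12.92
tcp_pos: [0.5088, 0.3612, 0.2103]
eef_rot: [0.757, 0.654, -0.001, -0.001]
force: [-0.0, -0.9, 0.9]
gripper_width: 0.0434
gripper_force: 0.0
t 12.93 tcp [0.5088 0.3612 0.2103] yaw 1.425 F [-0.  -0.9  0.9] w 0.0434 gf 0.0
shift [0.0049 0.0006 0.0103] turn [-0.004  0.001 -0.005]
rod [ 0.53062073 -0.31746662  0.11321347] [0.11620537 0.12024965] 51
(np.int64(4246), array([479.2, 320.2]), array([151.9, 105.9]), 83.2, np.float64(0.0343))
0.07 444 [0.50985521 0.36024788 0.07948793]
0.088 244 [0.50337686 0.27363108 0.09183613]
0.1 222 [0.50764094 0.31852675 0.10386204]
```

View pics/w5.png

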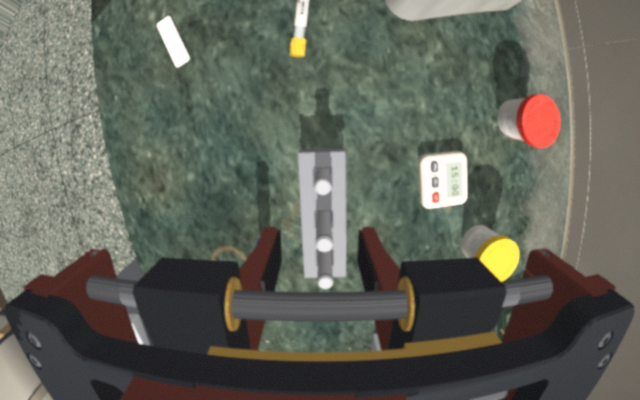

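The wrist view shows the short post's top at (323,187), the long one's at (324,244) and the middle one's at (326,283). The top camera confirms the rod is standing with its top at z 0.120, so it is fully down.

```bash
python3 - <<'E'
from h import *
f=dict(np.load("w5.npz"))
print(wray(f,323,187,.081),wray(f,324,244,.105),wray(f,326,283,.093))
W=wworld(f);P=W[175:200,310:336].reshape(-1,3);Q=P[(P[:,2]>.076)&(P[:,2]<.086)];print(len(Q),cv2.minEnclosingCircle((Q[:,:2]*1000).astype(np.float32)))
E
```

```text
[0.51361304 0.36471048 0.081     ] [0.50760883 0.31809472 0.105     ] [0.50291827 0.26966616 0.093     ]
217 ((513.0933837890625, 365.18646240234375), 8.134773254394531)
```

```bash
python3 -m inch '[[0.5,[0.0042,0.0026,0.03],[-0.004,0,-0.005]],[0.5,[0,0,0.04],[0,0,0]],[0.5,[0,0,0.04],[0,0,0]],[0.5,[0,0,0.03],[0,0,0]],[0.5,[0,0,0],[0,0,0]]]' 30
python3 -c "
from h import *
need(.512,.365,.054)"
```

```text
t: 13.65
tcp_pos: [0.51, 0.3638, 0.0674]
eef_rot: [0.755, 0.655, -0.003, -0.0]
force: [-0.2, 0.9, 0.1]
gripper_width: 0.044
gripper_force: 0.0
t 13.65 tcp [0.51   0.3638 0.0674] yaw 1.429 F [-0.2  0.9  0.1] w 0.0440 gf 0.0
shift [0.0016 0.0019 0.0133] turn [-0.004  0.004 -0.001]
```

```bash
python3 -m inch '[[0.5,[0.0014,0.001,0.0125],[-0.003,0.003,0]],[0.5,[0,0,0],[0,0,0]],[0,[0,0,0],[0,0,0]],[0,[0,0,0],[0,0,0]],[0,[0,0,0],[0,0,0]]]' 30
python3 -c "
from h import *
need(.512,.365,.054)"
python3 -m inch '[[0,[0,0,0],[0,0,0]],[0,[0,0,-0.02],[0,0,0]],[0,[0,0,-0.04],[0,0,0]],[0,[0,0,-0.04],[0,0,0]],[0,[0,0,-0.03],[0,0,0]]]'
python3 -c "
from h import *
need(.5705,.0525,.18)"
```

```text
t: 14.28
tcp_pos: [0.5123, 0.3675, 0.0581]
eef_rot: [0.755, 0.656, 0.002, 0.0]
force: [0.1, 0.2, 0.6]
gripper_width: 0.0173
gripper_force: 0.0
t 14.28 tcp [0.5123 0.3675 0.0581] yaw 1.431 F [0.1 0.2 0.6] w 0.0173 gf 0.0
shift [-0.0025  0.0001  0.0041] turn [ 0.004 -0.003  0.001]
t: 14.9
tcp_pos: [0.5119, 0.3672, 0.1913]
eef_rot: [0.755, 0.656, 0.004, 0.0]
force: [-0.0, 0.3, -0.8]
gripper_width: 0.0153
gripper_force: 30.0
t 14.90 tcp [0.5119 0.3672 0.1913] yaw 1.431 F [-0.   0.3 -0.8] w 0.0153 gf 30.0
shift [-0.3035  0.1019  0.0103] turn [ 0.005 -0.005  0.001]
```

```bash
python3 -m inch '[[0,[-0.03,0.01,0],[0.005,-0.005,0]],[0,[-0.045,0.015,0],[0,0,0]],[0,[-0.045,0.015,0],[0,0,0]],[0,[-0.045,0.015,0],[0,0,0]],[0,[-0.045,0.015,0],[0,0,0]]]'
python3 -m inch '[[0,[-0.045,0.015,0],[0,0,0]],[0,[-0.035,0.0125,0],[0,0,0]],[0,[-0.0135,0.0045,0],[0,0,0]],[0,[0,0,0.02],[0,0,0]],[0,[0,0,0],[0,0,0]]]'
python3 - <<'E'
from h import *
from station import grab_frame
need(.5705,.0525,.13)
f=grab_frame("wrist");np.savez("w6.npz",**f);cv2.imwrite("pics/w6.png",f["frame"][80:280,220:420,::-1].repeat(3,0).repeat(3,1));W=wworld(f)
P=W[150:290,290:350].reshape(-1,3)
for a in np.arange(.12,.2,.008):
    Q=P[(P[:,2]>a)&(P[:,2]<a+.008)];print(a.round(3),len(Q),Q.mean(0).round(4) if len(Q) else "", np.percentile(Q[:,1],95).round(4) if len(Q) else "")
print(rect(W,(200,60,440,300),.07,.006))
E
```

```text
t: 15.52
tcp_pos: [0.5518, 0.1478, 0.1893]
eef_rot: [0.755, 0.656, -0.001, 0.0]
force: [1.0, 0.3, -0.7]
gripper_width: 0.0155
gripper_force: 30.0
t: 16.15
tcp_pos: [0.5689, 0.0534, 0.1649]
eef_rot: [0.754, 0.656, -0.003, -0.002]
force: [-1.6, 0.9, -2.1]
gripper_width: 0.0154
gripper_force: 30.0
t 16.15 tcp [0.5689 0.0534 0.1649] yaw 1.432 F [-1.6  0.9 -2.1] w 0.0154 gf 30.0
shift [-0.0006  0.0019  0.0349] turn [-0.007  0.002  0.002]
0.12 54 [0.5702 0.0568 0.1255] 0.0588
0.128 104 [0.5701 0.057  0.132 ] 0.0588
0.136 119 [0.5702 0.0569 0.1403] 0.0589
0.144 121 [0.5704 0.0569 0.1481] 0.0587
0.152 319 [0.5709 0.0596 0.1564] 0.0655
0.16 346 [0.5713 0.0602 0.1642] 0.0655
0.168 420 [0.571  0.0599 0.1721] 0.0654
0.176 431 [0.5712 0.0599 0.1803] 0.0653
0.184 1002 [0.5703 0.0544 0.1869] 0.0649
0.192 277 [0.5718 0.0613 0.1954] 0.0653
0.2 275 [0.5719 0.062  0.2036] 0.0652
(np.int64(13659), array([606.1,  47.4]), array([110.7, 120.1]), 82.0, np.float64(0.0694))
```

View pics/w6.png

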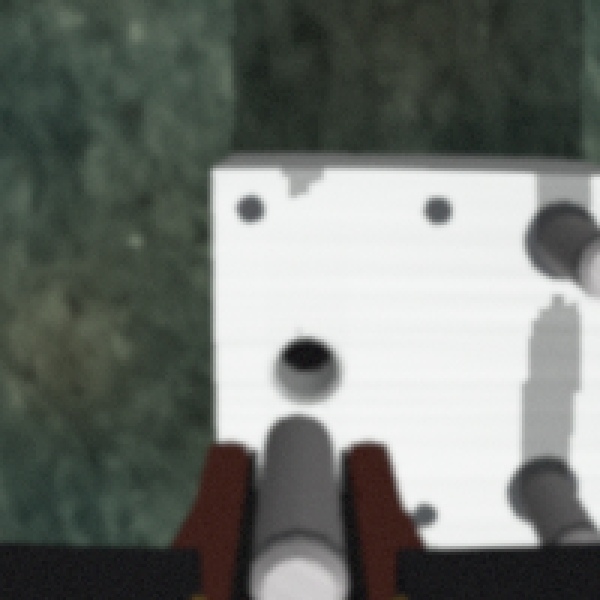

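The post hangs upright, with its foot near (299,425) in the crop, a little in front of the socket mouth. The mouth's ellipse is centred at about (307.5,369.5), which is frame pixel (322.5,203.2).

```bash
python3 - <<'E'
from h import *
f=dict(np.load("w6.npz"))
print("mouth",wray(f,322.5,203.2,.07))
# post axis: silhouette columns centre in shank rows -> ray
g=cv2.cvtColor(f["frame"],cv2.COLOR_RGB2GRAY)
for v in (224,228): print(v,g[v,300:340])
print("proj of foot edge front for (.5702,.0507):",wproj(f,[.5702,.0507,.118]), [wproj(f,[.5702+d,.0507,.135]) for d in(-.008,.008)])
E
```

```text
mouth [0.57192801 0.05185996 0.07      ]
224 [243 243 243 243 244 243 242 235 208 150  95  76  75  74  76  79  78  84
  83  85  86  88  88  90  89  91  92  96 116 164 214 235 242 242 242 242
 243 243 244 243]
228 [109 143 182 210 222 230 229 203 140  90  71  72  73  76  76  80  78  82
  85  86  87  88  90  89  91  91  92  92  93 107 146 199 228 231 224 211
 181 141 109  95]
proj of foot edge front for (.5702,.0507): [320.47084156 225.45416425] [array([307.82953123, 236.62466643]), array([333.02051662, 233.4397787 ])]
```

```bash
python3 -m inch '[[0,[0.0017,0.0017,0.01],[-0.007,0.002,0]],[0,[0,0,0.015],[0,0,0]],[0,[0,0,0.01],[0,0,0]],[0,[0,0,0.006],[0,0,0]],[0,[0,0,0],[0,0,0]]]' 20
python3 - <<'E'
from h import *
from station import grab_frame
need(.5708,.0548,.1165)
f=grab_frame("wrist");np.savez("w7.npz",**f);cv2.imwrite("pics/w7.png",f["frame"][140:280,250:390,::-1].repeat(4,0).repeat(4,1));W=wworld(f)
P=W[150:290,290:350].reshape(-1,3);Q=P[(P[:,2]>.085)&(P[:,2]<.105)];print(len(Q),Q.mean(0),np.percentile(Q[:,1],95))
print(rect(W,(200,60,440,300),.07,.006))
E
```

```text
t: 16.82
tcp_pos: [0.572, 0.0536, 0.1262]
eef_rot: [0.755, 0.656, 0.001, 0.002]
force: [0.9, -0.3, -1.8]
gripper_width: 0.0156
gripper_force: 20.0
t 16.82 tcp [0.572  0.0536 0.1262] yaw 1.431 F [ 0.9 -0.3 -1.8] w 0.0156 gf 20.0
shift [ 0.0011 -0.0014  0.0097] turn [0.004 0.    0.001]
269 [0.57350936 0.05695687 0.09587418] 0.059005465454687496
(np.int64(15297), array([605.9,  47.6]), array([110.1, 120.7]), 82.0, np.float64(0.0694))
```

View pics/w7.png

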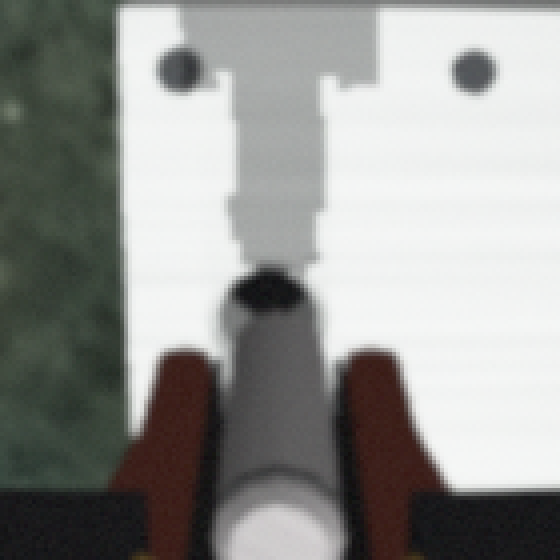

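The foot, centred at crop column ≈278, sits about 1.2 mm to the right of the mouth, centred at ≈270. I'll correct by that before going in.

```bash
python3 -m inch '[[0,[0.0012,-0.0013,0],[0.002,0,0]],[0,[0,0,0.004],[0,0,0]],[0,[0,0,0],[0,0,0]],[0,[0,0,0],[0,0,0]]]' 20
python3 - <<'E'
from h import *
from station import grab_frame
need(.5708,.0548,.1165)
f=grab_frame("wrist");np.savez("w8.npz",**f);W=wworld(f)
P=W[150:290,290:350].reshape(-1,3);Q=P[(P[:,2]>.085)&(P[:,2]<.105)];print(len(Q),Q.mean(0),np.percentile(Q[:,1],95))
E
```

```text
t: 17.38
tcp_pos: [0.5712, 0.0549, 0.1229]
eef_rot: [0.755, 0.656, 0.001, 0.001]
force: [0.5, -0.4, -1.0]
gripper_width: 0.0157
gripper_force: 20.0
t 17.38 tcp [0.5712 0.0549 0.1229] yaw 1.431 F [ 0.5 -0.4 -1. ] w 0.0157 gf 20.0
shift [-0.0002 -0.0004  0.0064] turn [0.003 0.    0.001]
284 [0.57266352 0.05839572 0.09529751] 0.060381005948096804
```

```bash
python3 -m inch '[[0,[0,-0.0006,0.003],[0,0,0]],[0,[0,0,0.003],[0,0,0]],[0,[0,0,0.002],[0,0,0]],[0,[0,0,0],[0,0,0]]]' 20
python3 -m inch '[[0,[0,0,0.002],[0,0,0]],[0,[0,0,0.002],[0,0,0]],[0,[0,0,0],[0,0,0]]]' 20
```

```text
t: 17.92
tcp_pos: [0.5705, 0.055, 0.1145]
eef_rot: [0.755, 0.656, 0.001, 0.001]
force: [-0.0, 0.1, -0.9]
gripper_width: 0.0154
gripper_force: 20.0
t: 18.3
tcp_pos: [0.5705, 0.055, 0.1106]
eef_rot: [0.755, 0.656, 0.001, 0.001]
force: [0.4, -0.8, -1.4]
gripper_width: 0.0157
gripper_force: 20.0
```

```bash
python3 -m inch '[[0,[0,0,0.002],[0,0,0]],[0,[0,0,0.002],[0,0,0]],[0,[0,0,0],[0,0,0]]]' 20
python3 -m inch '[[0,[0,0,0.002],[0,0,0]],[0,[0,0,0.002],[0,0,0]],[0,[0,0,0],[0,0,0]]]' 20
```

```text
t: 18.68
tcp_pos: [0.5705, 0.055, 0.1066]
eef_rot: [0.755, 0.656, 0.001, 0.001]
force: [-0.5, 0.1, -1.9]
gripper_width: 0.0155
gripper_force: 20.0
t: 19.05
tcp_pos: [0.5705, 0.055, 0.1026]
eef_rot: [0.755, 0.656, 0.001, 0.001]
force: [0.4, -0.3, -1.1]
gripper_width: 0.016
gripper_force: 20.0
```

Going in freely (foot ≈ 0.056).

```bash
python3 -m inch '[[0,[0,0,0.0025],[0,0,0]],[0,[0,0,0.0025],[0,0,0]],[0,[0,0,0],[0,0,0]]]' 20
python3 -m inch '[[0,[0,0,0.002],[0,0,0]],[0,[0,0,0.002],[0,0,0]],[0,[0,0,0],[0,0,0]]]' 20
```

```text
t: 19.42
tcp_pos: [0.5705, 0.055, 0.0975]
eef_rot: [0.755, 0.656, 0.001, 0.001]
force: [0.2, -0.3, -1.0]
gripper_width: 0.0159
gripper_force: 20.0
t: 19.8
tcp_pos: [0.5706, 0.055, 0.0936]
eef_rot: [0.755, 0.656, 0.001, 0.001]
force: [-0.6, 0.5, -1.1]
gripper_width: 0.0157
gripper_force: 20.0
```

```bash
python3 -m inch '[[0,[0,0,0.001],[0,0,0]],[0,[0,0,0],[0,0,0]]]' 15
```

```text
t: 20.05
tcp_pos: [0.5707, 0.055, 0.0928]
eef_rot: [0.755, 0.656, 0.001, 0.001]
force: [0.3, 0.2, -1.2]
gripper_width: 0.0156
gripper_force: 15.0
```

```bash
python3 -m inch '[[0,[0,0,0.001],[0,0,0]],[0,[0,0,0.001],[0,0,0]],[0,[0,0,0],[0,0,0]]]' 15
python3 -m inch '[[0,[0,0,0.001],[0,0,0]],[0,[0,0,0],[0,0,0]]]' 15
```

```text
t: 20.42
tcp_pos: [0.5709, 0.0551, 0.0919]
eef_rot: [0.755, 0.656, 0.001, 0.001]
force: [-1.4, -0.1, 4.8]
gripper_width: 0.0156
gripper_force: 15.0
t: 20.68
tcp_pos: [0.5711, 0.0551, 0.0919]
eef_rot: [0.755, 0.656, 0.002, 0.002]
force: [-4.1, -0.8, 9.8]
gripper_width: 0.0156
gripper_force: 15.0
```

```bash
python3 -m inch '[[0,[0,0,-0.0015],[0,0,0]],[0.45,[0,0,0],[0,0,0]],[0.45,[0,0,0],[0,0,0]],[0.45,[0,0,0],[0,0,0]],[0.45,[0,0,-0.01],[0,0,0]]]'
python3 -m inch '[[0.45,[0,0,-0.03],[0,0,0]],[0.45,[0,0,-0.045],[0,0,0]],[0.45,[0,0,-0.04],[0,0,0]],[0.45,[-0.04,-0.03,0],[0,0,0]],[0.45,[-0.04,-0.03,0],[0,0,0]]]'
python3 -m inch '[[0.45,[-0.03,-0.03,0],[0,0,0]],[0.45,[0,0,0],[0,0,0]],[0.45,[0,0,0],[0,0,0]]]'
python3 - <<'E'
from h import *
from station import grab_frame
need(.57,.05,.2)
f=grab_frame("side");W=world(f);cv2.imwrite("pics/s9.png",f["frame"][150:350,200:440,::-1].repeat(3,0).repeat(3,1))
for n,b in(("holder",(386,145,418,200)),("standposts",(278,180,330,235))):
    P=W[b[1]:b[3],b[0]:b[2]].reshape(-1,3);Q=P[(P[:,2]>.08)&(P[:,2]<.14)]
    if n=="holder":print(n,Q.mean(0),np.percentile(Q[:,2],95))
    else:
        for s in(Q[Q[:,0]<.6],Q[(Q[:,0]>.6)&(Q[:,1]<.045)],Q[(Q[:,0]>.6)&(Q[:,1]>.045)]):print(len(s),s.mean(0),np.percentile(s[:,2],[90,98]))
f=grab_frame("wrist");W=wworld(f);P=W.reshape(-1,3)
for c in((.5705,.0525),(.6355,.0063),(.6459,.0796)):
    Q=P[(abs(P[:,2]-.113)<.008)&(np.hypot(P[:,0]-c[0],P[:,1]-c[1])<.02)]
    if len(Q):print("wrist",len(Q),cv2.minEnclosingCircle((Q[:,:2]*1000).astype(np.float32)),np.median(Q[:,2]))
E
```

```text
t: 21.3
tcp_pos: [0.5701, 0.055, 0.1005]
eef_rot: [0.755, 0.656, 0.0, 0.0]
force: [1.3, 1.0, 0.3]
gripper_width: 0.0393
gripper_force: 0.0
t: 21.92
tcp_pos: [0.4994, -0.0163, 0.2176]
eef_rot: [0.754, 0.656, 0.002, 0.002]
force: [0.5, -0.4, 0.5]
gripper_width: 0.0396
gripper_force: 0.0
t: 22.3
tcp_pos: [0.4664, -0.0411, 0.2168]
eef_rot: [0.755, 0.656, 0.002, 0.002]
force: [0.2, 0.1, -0.2]
gripper_width: 0.0396
gripper_force: 0.0
t 22.30 tcp [ 0.4664 -0.0411  0.2168] yaw 1.431 F [ 0.2  0.1 -0.2] w 0.0396 gf 0.0
shift [0.1047 0.0898 0.0172] turn [ 0.005 -0.     0.001]
holder [ 0.53112644 -0.31274426  0.104097  ] 0.11994781795231953
88 [0.56773045 0.06053528 0.10005872] [0.11459107 0.11596458]
82 [0.63144787 0.01291644 0.10014574] [0.11417852 0.11589972]
90 [0.64218884 0.08637389 0.10018977] [0.11451329 0.11581509]
wrist 289 ((571.1165771484375, 52.495269775390625), 8.40539836883545) 0.11372911082164658
wrist 243 ((634.6731567382812, 5.490298748016357), 8.353102684020996) 0.11352664688026141
wrist 248 ((645.1657104492188, 79.32069396972656), 8.95276165008545) 0.1134251265081538
```

View pics/s9.png

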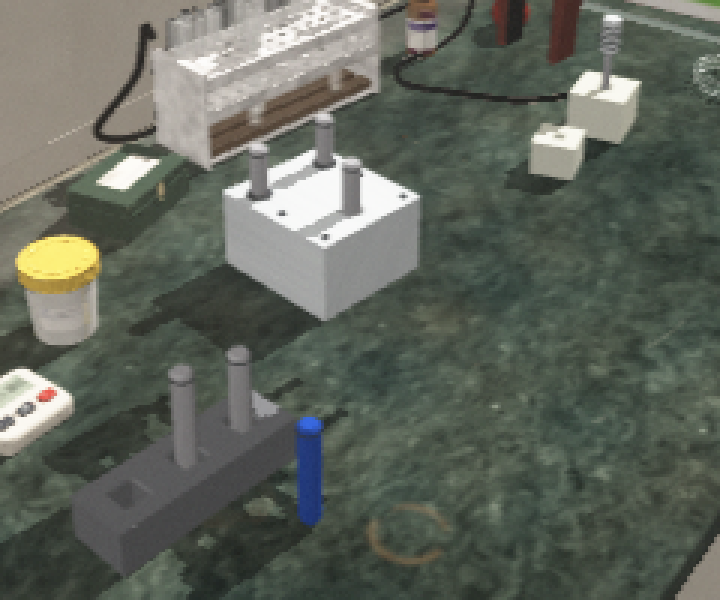

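The view shows the fitted post at (350,185) level with the other two, all tops at about 0.114. The rod is fully down in the large holder at (607,60), and the other two posts, the cup and the timer have not moved.

```bash
python3 -c "
from station import sign_off
print(sign_off())"
```

```text
the job is handed in; nothing more can be done
None
```

The job is handed in: the socket is 26 mm deep, the 71 mm post stands fully home and level with the other two, the rod is back down in its holder, and the push readings stayed under 10 N; no verdict was returned.

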